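# Sweep the sensor modules into the bay

### The arm

A 6-joint arm with a two-finger parallel gripper is mounted at the origin on the work surface. World frame = base frame: x ahead of the robot, y to its left, z up, the work surface at z = 0. Lengths are in m, angles in rad, forces in N, time in s.
With the tool pointing down it reaches from about 0.35 to 0.875 m from the base axis. Payload 15.5 kg.
Tool frame: the origin (TCP) lies at the very end of the fingers, on their centre line; the grasp point (between the pads) lies 19 mm behind it; z points along the fingers, y is the line along which they close (so a half turn about z gives the same grasp; the last joint's range is limited). The gripper opens to 85 mm and grips with 20 to 120 N. Pads are 22 mm wide; open, the fingers measure 114 mm over their backs; the gripper's body (76 mm by 85 mm) begins 54 mm behind the grasp point. The pads swing forward as they close: fully open they stand 13 mm farther back than shut.
Start: joints at [-1.312, 0.494, 1.345, -0, 1.302, -0.096], TCP at [0.217, -0.586, 0.231] pointing down, gripper open.
Joint ranges: [-2.91, 2.91], [-0.82, 2.16], [0.22, 2.67], [-1.22, 4.37], [0.12, 2.79], [-3.08, 3.08]. Speed limits (rad/s): [1.89, 1.89, 2.57, 3.01, 3.01, 3.01].

### API

Orientations are given as a rotation vector (axis times angle).
In Python, from rig import arm gives the robot as it stands.
- The arm moves only by the tool run_rows, called by a JSON object that holds its "fn" and its "kwargs". Schema: {"type":"object","properties":{"offsets":{"type":"array","items":{"type":"array","prefixItems":[{"type":"number"},{"type":"array","items":{"type":"number"},"minItems":3,"maxItems":3},{"type":"array","items":{"type":"number"},"minItems":3,"maxItems":3}],"minItems":3,"maxItems":3},"minItems":1,"maxItems":12},"grip_force":{"type":"number"},"only":{"type":"string"},"quiet":{"type":"boolean"},"lines":{"type":"string"}},"required":["offsets"],"additionalProperties":false}. offsets is a list of rows, 1 to 12 of them, each written [opening, [dx, dy, dz], [rx, ry, rz]]: the opening from 0.0 (shut) to 1.0 (fully open), then dx, dy, dz in m, then a rotation vector rx, ry, rz in rad; each row shifts and turns the commanded pose from where the row before left it, along the tool's axes as they then stand; what a row does not reach is not made up. A row lasts 1/12 s, in which the tool goes at most 0.0417 m and 0.125 rad, less where a joint would pass 70% of its speed; a pose out of reach is approached as far as the arm can. The fingers move at their own pace and stop on an object; grip_force is the grip in N (left out, the last holds). Time passes only in rows, so rows that do not move let the fingers close. The tool returns the time, the measured TCP pose, the force, the opening and the grip force at its end. only (a regular expression) keeps the lines of the reply that match it, lines (a string "A,B") keeps lines A to B, and quiet returns only ok. Input that does not fit is refused with a message, and nothing moves.
- arm.state(): the state, without advancing time (a new reading comes with each control period).
- arm.snapshot(name): name is "scene" or "top"; returns a dict with "frame" (400x640x3 uint8, red, green, blue), "fx", "fy", "cx", "cy" (pixels), "R" (3x3) and "t" (3): a world point X has camera coordinates R X + t. Camera axes: x right, y down, z forward; pixel columns grow to the right and rows downward; lengths in m; the calibration is good to about 2 mm. A picture is of the moment at which its call begins. There is no depth.
- arm.hand_in(): hands the job in; it is judged then, once.
The state is a dict: "t": time; "joint_pos": joint angles; "joint_velocities": joint speeds; "joint_torque": joint torques, N m; "eef_pos": TCP position; "tcp_rot": TCP orientation; "contact_force": force on the tool from outside, world axes, zero at the start; "torque": the same for the moment, N m; "finger_gap": opening from 0.0 (shut) to 1.0 (fully open); "grip_force": force on a finger pad.
Only numpy, scipy, OpenCV 4.12 (cv2) and the standard library are available. Lean on these libraries where they do the work, as an engineer would, in place of code of your own. Each camera call takes 0.05 s, during which the arm holds its last target. There are 200 camera calls.

### The job

Clear the dark mat: with the fingertips, gently sweep the three green sensor modules along the bench and in through the open mouth of the aluminium-walled yellow bay, until all three lie flat and wholly inside it. Slide them only: do not pinch or lift them, and leave everything else on the bench where it stands.

Things in the scene. Friction and masses are not known exactly. Their poses are not given: they have to be found in the camera images.
- module0: one of three alike sensor modules: a green plastic block 32 x 32 mm and 16 mm high with a red cap on top (18 mm across, 3 mm high) between two brass strips, about 45 g, loose on the bench, starting on the dark mat. Origin: centre of its underside; z up; x and y square to its sides
- module1: one of three alike sensor modules: a green plastic block 32 x 32 mm and 16 mm high with a red cap on top (18 mm across, 3 mm high) between two brass strips, about 45 g, loose on the bench, starting on the dark mat. Origin: centre of its underside; z up; x and y square to its sides
- module2: one of three alike sensor modules: a green plastic block 32 x 32 mm and 16 mm high with a red cap on top (18 mm across, 3 mm high) between two brass strips, about 45 g, loose on the bench, starting on the dark mat. Origin: centre of its underside; z up; x and y square to its sides
- bay: receiving bay fixed to the bench, left of the mat: aluminium walls 22 mm high, 4 mm thick, round a yellow floor flush with the bench (no step). Inside 220 mm (its x) by 120 mm (its y). Origin: centre of the floor. Open mouth, full width, at its y = -60 mm, towards the mat; walls at y = +60 and x = -110, +110 mm. Turned up to 0.25 rad
- mat: dark grey bench mat, 280 (its x) x 270 mm (its y), under 1 mm thick, part of the bench: things slide on and off it freely. Origin: its centre. The modules start on it in three rows about 85 mm apart along its x
- weight: brass calibration weight, 24 mm across, 43 mm high, upright near the mat's edge away from the bay; origin: centre of its underside. Bystander
- vial: small amber vial with a blue cap, 22 mm across, 45 mm high, upright near the mat's edge away from the bay; origin: centre of its underside. Bystander
- tape: roll of blue tape lying flat, 64 mm across, 19 mm high, at the robot's right near the mat's near corner; origin: centre of its underside. Bystander
- screwdriver: screwdriver with a red handle, 170 mm long, lying on the bench behind the bay's back wall (at its +y side); origin: under its middle. Bystander
- mug: blue mug, 76 mm across, 90 mm high, between the robot and the bay; origin: centre of its underside. Bystander
- jar: white jar with a red lid, 64 mm across, 80 mm high, to the right of the mat; origin: centre of its underside. Bystander

How it is judged:
By the outcome, as a careful person would: the job done as asked, in the order asked, and still so for the second after the job is handed in, with the robot touching nothing.
It also fails if it takes over 66 s, if anything falls off the work surface, if the arm or the gripper's body presses on something with over 40 N, if the wrist force passes 120 N, or if a joint passes its speed limit or range.

## Working session

There is one attempt and no reset: what is moved stays moved. The work goes in short steps, Python scripts to look and compute and a tool call to move; the robot and the scene stay as the last step left them, time stands still between calls to the robot, and variables do not carry over. Pictures are saved under pics/ and viewed, at most 10 in all, crops included, and the job is handed in when it is done.

```bash
mkdir -p pics; ls
```

Run:
```python
from rig import arm
import cv2,json,numpy as np
for n in("top","scene"):
    s=arm.snapshot(n); cv2.imwrite(f"pics/{n}0.png",s["frame"][:,:,::-1])
    print(n,s["fx"],s["fy"],s["cx"],s["cy"],np.round(s["R"],4).tolist(),np.round(s["t"],4).tolist())
print(arm.state())
```

```text
pics
rig.py
top 481.67372465161463 481.67372465161463 325.4126557633851 196.74686450392701 [[-0.0202, -0.9998, 0.0009], [-0.9774, 0.0195, -0.2106], [0.2106, -0.0051, -0.9776]] [0.0364, 0.4754, 1.4519]
scene 451.9131177110701 451.9131177110701 316.8293733581902 201.64226162064338 [[-0.7503, 0.6609, -0.0151], [0.5556, 0.618, -0.5562], [-0.3582, -0.4258, -0.8309]] [0.3568, -0.2634, 1.2734]
{'t': 0.1, 'joint_pos': array([-1.31248879e+00,  4.94134403e-01,  1.34603472e+00,  2.17283646e-05,
        1.30247033e+00, -9.54882078e-02]), 'joint_velocities': array([ 0.00016982, -0.00081981, -0.00299769,  0.00031056,  0.00097293,
       -0.00086092]), 'joint_torque': array([ 2.71568904e-03, -8.83589673e+01, -3.84560394e+01, -1.20159220e-04,
        5.31365993e-03, -8.04030583e-05]), 'eef_pos': array([ 0.21647889, -0.58599748,  0.23076324]), 'tcp_rot': array([-3.09153886e+00, -5.52654306e-01,  1.00886231e-04]), 'contact_force': array([0.40348311, 0.33783888, 0.32056209]), 'torque': array([-0.00643023,  0.01227705,  0.04357761]), 'grip_force': 0.0, 'finger_gap': 1.0023989200756822}
```

View pics/top0.png

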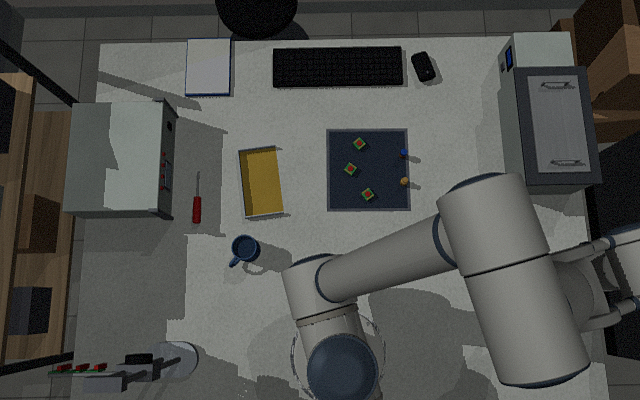

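View pics/scene0.png

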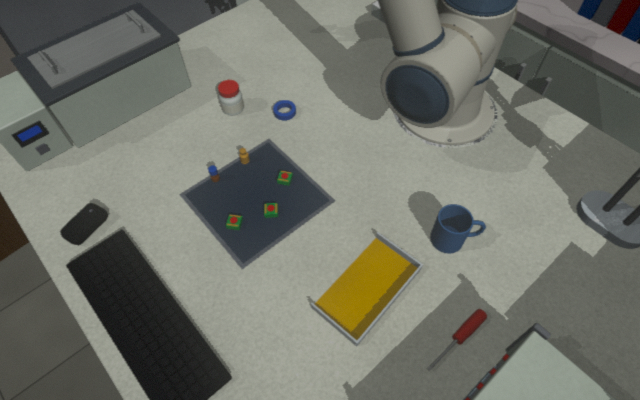

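The top view shows modules near (360,144), (350,169) and (368,195), the yellow bay at about (262,182), and the vial and weight at the mat's right edge near (404,153) and (405,181). Next I measure them.

Create h.py:
```python
from rig import arm
import cv2,numpy as np
def ray(s,uv,z):
    uv=np.atleast_2d(uv).astype(float); R=np.array(s["R"]);t=np.array(s["t"])
    d=np.c_[(uv[:,0]-s["cx"])/s["fx"],(uv[:,1]-s["cy"])/s["fy"],np.ones(len(uv))]@R
    c=-R.T@t
    return (c+d*((z-c[2])/d[:,2])[:,None])[:,:2]
def blobs(s,lo,hi,amin,z):
    h=cv2.cvtColor(s["frame"],cv2.COLOR_RGB2HSV); m=cv2.inRange(h,lo,hi)
    n,l,st,c=cv2.connectedComponentsWithStats(m)
    out=[]
    for i in range(1,n):
        if st[i,4]>=amin:
            p=ray(s,np.argwhere(l==i)[:,::-1],z)
            r=cv2.minAreaRect((p*1000).astype(np.float32))
            out.append((np.round(c[i]).astype(int).tolist(),int(st[i,4]),np.round(p.mean(0),4).tolist(),np.round(r[0]).tolist(),np.round(r[1]).tolist(),round(r[2],1)))
    return out
def modules(n="top"):
    s=arm.snapshot(n); h=cv2.cvtColor(s["frame"],cv2.COLOR_RGB2HSV)
    R=blobs(s,(0,130,70),(9,255,255),5,.019)+blobs(s,(172,130,70),(180,255,255),5,.019)
    G=blobs(s,(45,100,40),(85,255,255),5,.016)
    return s,R,G
```

Run:
```python
from h import *
for n in("top","scene"):
    s,R,G=modules(n); print(n)
    for k,b in(("red",R),("green",G),("yel",blobs(s,(18,120,60),(35,255,255),50,0)),("blue",blobs(s,(105,130,50),(125,255,255),6,.04)),("amber",blobs(s,(10,130,60),(18,255,255),6,.02))):
        print(k); [print("  ",x) for x in b if 0.2<x[2][0]<1.1 and abs(x[2][1])<.6]
s=arm.snapshot("top");a=cv2.resize(s["frame"][110:230,225:425],None,fx=4,fy=4,interpolation=2)
cv2.imwrite("pics/c0.png",a[:,:,::-1])
```

```text
top
red
   ([359, 142], 8, [0.6623, -0.0874], [663.0, -86.0], [9.0, 14.0], 13.5)
   ([350, 167], 8, [0.5795, -0.0563], [579.0, -56.0], [12.0, 8.0], 54.0)
   ([367, 193], 12, [0.4918, -0.1076], [493.0, -107.0], [14.0, 11.0], 74.4)
   ([197, 198], 10, [0.4853, 0.4368], [486.0, 436.0], [12.0, 8.0], 19.8)
   ([196, 208], 29, [0.4542, 0.4366], [455.0, 436.0], [39.0, 10.0], 2.1)
   ([197, 220], 7, [0.4169, 0.434], [418.0, 434.0], [5.0, 11.0], 73.6)
   ([359, 143], 9, [0.6609, -0.0851], [662.0, -85.0], [10.0, 10.0], 88.1)
   ([350, 169], 11, [0.5743, -0.0542], [574.0, -54.0], [12.0, 9.0], 42.5)
   ([367, 194], 7, [0.4901, -0.1057], [491.0, -106.0], [6.0, 10.0], 87.8)
   ([196, 208], 12, [0.4535, 0.4383], [454.0, 438.0], [8.0, 20.0], 80.9)
   ([196, 216], 6, [0.4272, 0.4366], [427.0, 437.0], [3.0, 11.0], 73.6)
green
   ([362, 141], 20, [0.6682, -0.0957], [669.0, -96.0], [32.0, 15.0], 17.8)
   ([356, 145], 27, [0.6548, -0.0753], [656.0, -77.0], [31.0, 12.0], 42.2)
   ([347, 167], 25, [0.5806, -0.0442], [580.0, -43.0], [15.0, 37.0], 81.4)
   ([353, 171], 23, [0.5682, -0.0629], [570.0, -62.0], 
[... 1816 characters left out ...]
en
   ([284, 179], 103, [0.4974, -0.0977], [496.0, -100.0], [38.0, 34.0], 36.2)
   ([271, 204], 21, [0.5676, -0.0621], [568.0, -61.0], [6.0, 24.0], 48.1)
   ([271, 214], 78, [0.5865, -0.0388], [586.0, -39.0], [19.0, 31.0], 57.8)
   ([234, 223], 123, [0.6656, -0.076], [665.0, -78.0], [35.0, 37.0], 48.1)
yel
   ([244, 156], 103, [0.5222, -0.2384], [521.0, -239.0], [53.0, 20.0], 60.7)
   ([366, 287], 4885, [0.5425, 0.2368], [538.0, 235.0], [213.0, 115.0], 6.9)
blue
   ([284, 109], 198, [0.3591, -0.2653], [360.0, -266.0], [64.0, 55.0], 47.8)
   ([212, 170], 55, [0.6213, -0.2223], [622.0, -223.0], [27.0, 16.0], 64.4)
amber
   ([215, 178], 15, [0.6248, -0.2125], [624.0, -213.0], [13.0, 8.0], 14.1)
```

View pics/c0.png

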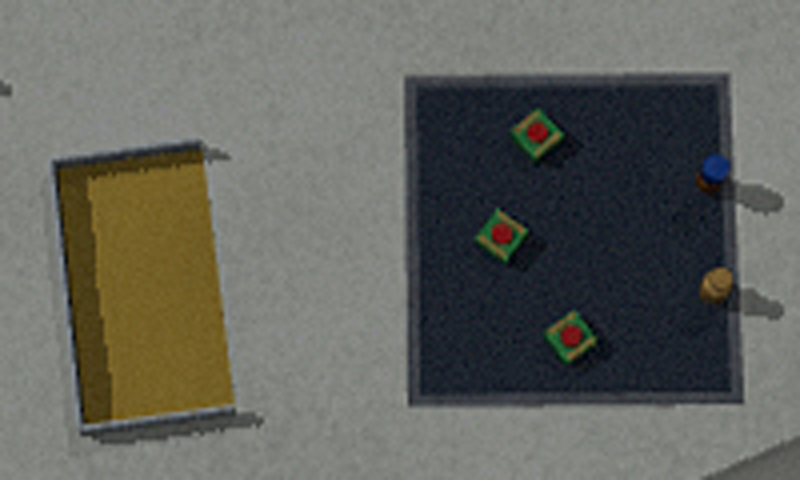

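The crop shows the bay (mouth facing right, about 7° yaw) and the three modules at roughly 35–45° to the mat. I take the bay centre as (0.543, 0.236) with yaw 0.122 rad. In the bay frame the modules are A (78,-333), B (-3,-292) and C (-93,-332) mm. First I turn the tool so tool x = bay y and tool y = bay x.

Add to h.py:
```python
C0=np.array([.543,.236]); a=.122; B=np.array([[np.cos(a),np.sin(a)],[-np.sin(a),np.cos(a)]])
def bay(p): return np.round(1000*(B@(np.array(p)[:2]-C0)),1)
def tcp():
    from scipy.spatial.transform import Rotation as Ro
    s=arm.state(); M=Ro.from_rotvec(s["tcp_rot"]).as_matrix()
    print("t",round(s["t"],2),"bay",bay(s["eef_pos"]),"z",round(s["eef_pos"][2]*1000,1),"yaw",round(np.arctan2(M[1,1],M[0,1]),3),"tilt",np.round(M[2,:2],3),"F",np.round(s["contact_force"],1))
def look():
    tcp(); s,R,G=modules("scene")
    for x in R:
        if .44<x[2][0]<.75 and -.2<x[2][1]<.33: print("red",x[0],x[1],"bay",bay(x[2]))
    return s
```

```text
(no output)
```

{"fn": "run_rows", "kwargs": {"offsets": [[0.12, [0, 0, 0], [0, 0, -0.1217]], [0.12, [0, 0, 0], [0, 0, -0.1217]], [0.12, [0, 0, 0], [0, 0, -0.1217]], [0.12, [0, 0, 0], [0, 0, -0.1217]], [0.12, [0, 0, 0], [0, 0, -0.1217]], [0.12, [0, 0, 0], [0, 0, -0.1217]], [0.12, [0, 0, 0], [0, 0, -0.1217]], [0.12, [0, 0, 0], [0, 0, -0.1217]], [0.12, [0, 0, 0], [0, 0, -0.1217]], [0.12, [0, 0, 0], [0, 0, -0.1217]], [0.12, [0, 0, 0], [0, 0, -0.1217]], [0.12, [0, 0, 0], [0, 0, 0]]]}}

```text
t: 1.25
eef_pos: [0.2165, -0.5862, 0.2312]
tcp_rot: [-2.074, -2.359, -0.0]
contact_force: [-0.9, 0.5, -0.2]
finger_gap: 0.119
grip_force: 0.0
```

{"fn": "run_rows", "kwargs": {"offsets": [[0.12, [0.022, 0.028, 0], [0, 0, 0]], [0.12, [0.022, 0.028, 0], [0, 0, 0]], [0.12, [0.022, 0.028, 0], [0, 0, 0]], [0.12, [0.022, 0.028, 0], [0, 0, 0]], [0.12, [0.022, 0.028, 0], [0, 0, 0]], [0.12, [0.022, 0.028, 0], [0, 0, 0]], [0.12, [0.022, 0.028, 0], [0, 0, 0]], [0.12, [0.022, 0.028, 0], [0, 0, 0]], [0.12, [0.022, 0.028, 0], [0, 0, 0]], [0.12, [0.022, 0.028, 0], [0, 0, 0]], [0.12, [0, 0, 0], [0, 0, 0]], [0.12, [0, 0, 0], [0, 0, 0]]]}}

```text
t: 2.25
eef_pos: [0.4688, -0.3325, 0.2312]
tcp_rot: [-2.084, -2.351, -0.0]
contact_force: [-0.4, 0.2, -0.3]
finger_gap: 0.121
grip_force: 0.0
```

```bash
python3 -c "
from h import *
tcp()"
```

```text
t 2.25 bay [-142.8 -555.3] z 231.2 yaw 0.121 tilt [ 0. -0.] F [-0.4  0.2 -0.3]
```

{"fn": "run_rows", "kwargs": {"offsets": [[0.12, [0.025, 0.0315, 0], [0, 0, 0]], [0.12, [0.025, 0.0315, 0], [0, 0, 0]], [0.12, [0.025, 0.0315, 0], [0, 0, 0]], [0.12, [0.025, 0.0315, 0], [0, 0, 0]], [0.12, [0.025, 0.0315, 0], [0, 0, 0]], [0.12, [0.025, 0.0315, 0], [0, 0, 0]], [0.12, [0.025, 0.0315, 0], [0, 0, 0]], [0.12, [0, 0, 0.03], [0, 0, 0]], [0.12, [0, 0, 0.03], [0, 0, 0]], [0.12, [0, 0, 0.03], [0, 0, 0]], [0.12, [0, 0, 0.03], [0, 0, 0]], [0.12, [0, 0, 0], [0, 0, 0]]]}}

```text
t: 3.25
eef_pos: [0.6619, -0.1337, 0.1055]
tcp_rot: [-2.082, -2.343, 0.006]
contact_force: [-2.4, -0.4, -0.6]
finger_gap: 0.117
grip_force: 0.0
```

```bash
python3 -c "
from h import *
tcp()
s=look()
for n in ('red','green'): pass
print(*[(g[1],g[2],bay(g[2])) for g in modules('scene')[2]],sep='\n')"
```

```text
t 3.25 bay [  73.1 -381.5] z 105.5 yaw 0.118 tilt [ 0.003 -0.008] F [-2.4 -0.4 -0.6]
t 3.25 bay [  73.1 -381.5] z 105.5 yaw 0.118 tilt [ 0.003 -0.008] F [-2.4 -0.4 -0.6]
red [284, 175] 27 bay [ -93.1 -331.7]
red [270, 208] 32 bay [  -2.3 -289.9]
red [233, 220] 34 bay [  78.9 -332.1]
(104, [0.4972, -0.0975], array([ -86. , -325.4]))
(21, [0.5676, -0.0621], array([ -11.9, -298.9]))
(77, [0.5865, -0.039], array([   9.7, -278.2]))
(120, [0.6653, -0.0762], array([  83.4, -324.8]))
```

{"fn": "run_rows", "kwargs": {"offsets": [[0.12, [0, 0.005, 0.02], [0, 0, 0]], [0.12, [0, 0, 0.02], [0, 0, 0]], [0.12, [0, 0, 0.02], [0, 0, 0]], [0.12, [0, 0, 0.015], [0, 0, 0]], [0.12, [0, 0, 0], [0, 0, 0]], [0.12, [0, 0, 0], [0, 0, 0]]]}}

```text
t: 3.85
eef_pos: [0.6712, -0.1335, 0.0381]
tcp_rot: [2.083, 2.35, 0.001]
contact_force: [0.5, 0.1, -0.1]
finger_gap: 0.121
grip_force: 0.0
```

```bash
python3 -c "
from h import *
tcp()"
```

```text
t 3.85 bay [  82.2 -382.4] z 38.1 yaw 0.12 tilt [-0.001  0.001] F [ 0.5  0.1 -0.1]
```

{"fn": "run_rows", "kwargs": {"offsets": [[0.12, [0, -0.003, 0.016], [0, 0, 0]], [0.12, [0, 0, 0.015], [0, 0, 0]], [0.12, [0, 0, 0], [0, 0, 0]], [0.12, [0.006, 0, 0], [0, 0, 0]], [0.12, [0.008, 0, 0], [0, 0, 0]], [0.12, [0.01, 0, 0], [0, 0, 0]], [0.12, [0.01, 0, 0], [0, 0, 0]], [0.12, [0.01, 0, 0], [0, 0, 0]], [0.12, [0.01, 0, 0], [0, 0, 0]], [0.12, [0.01, 0, 0], [0, 0, 0]], [0.12, [0.01, 0, 0], [0, 0, 0]], [0.12, [0, 0, 0], [0, 0, 0]]]}}

```text
t: 4.85
eef_pos: [0.6579, -0.0575, 0.0052]
tcp_rot: [-2.08, -2.353, 0.0]
contact_force: [0.7, 0.7, 0.2]
finger_gap: 0.119
grip_force: 0.0
```

Run:
```python
from h import *
s=look()
cv2.imwrite("pics/p1.png",cv2.resize(s["frame"][130:330,170:440],None,fx=2.5,fy=2.5)[:,:,::-1])
```

```text
t 4.85 bay [  78.4 -305.3] z 5.2 yaw 0.123 tilt [ 0.001 -0.001] F [0.7 0.7 0.2]
red [284, 175] 27 bay [ -93.2 -331.4]
red [270, 208] 33 bay [  -2.1 -289.8]
red [249, 234] 34 bay [  80.3 -275.5]
```

View pics/p1.png

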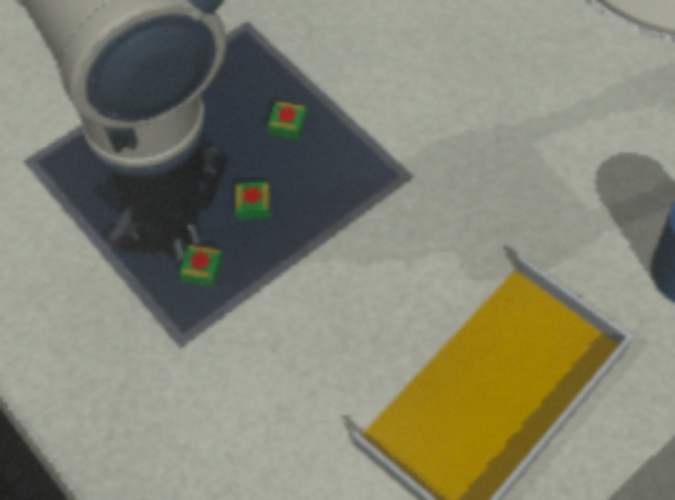

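The fingertips are behind module A (crop 200,262), which has moved straight to y=-275 and sits about 30 mm ahead of the tip. I continue the sweep.

{"fn": "run_rows", "kwargs": {"offsets": [[0.12, [0.008, 0, 0], [0, 0, 0]], [0.12, [0.012, -0.0004, 0], [0, 0, 0]], [0.12, [0.012, -0.0004, 0], [0, 0, 0]], [0.12, [0.012, -0.0004, 0], [0, 0, 0]], [0.12, [0.012, -0.0004, 0], [0, 0, 0]], [0.12, [0.012, -0.0004, 0], [0, 0, 0]], [0.12, [0.012, -0.0004, 0], [0, 0, 0]], [0.12, [0.012, -0.0004, 0], [0, 0, 0]], [0.12, [0.012, -0.0004, 0], [0, 0, 0]], [0.12, [0.012, -0.0004, 0], [0, 0, 0]], [0.12, [0.012, -0.0004, 0], [0, 0, 0]], [0.12, [0.008, 0, 0], [0, 0, 0]]]}}

```text
t: 5.9
eef_pos: [0.6376, 0.0763, 0.0053]
tcp_rot: [-2.081, -2.353, 0.0]
contact_force: [0.2, -0.6, 0.2]
finger_gap: 0.12
grip_force: 0.1
```

```bash
python3 -c "
from h import *
look()"
```

```text
t 5.9 bay [  74.4 -170. ] z 5.3 yaw 0.122 tilt [ 0. -0.] F [ 0.2 -0.6  0.2]
red [293, 268] 40 bay [  76.7 -141.3]
```

{"fn": "run_rows", "kwargs": {"offsets": [[0.12, [0.008, 0, 0], [0, 0, 0]], [0.12, [0.012, -0.0004, 0], [0, 0, 0]], [0.12, [0.012, -0.0004, 0], [0, 0, 0]], [0.12, [0.012, -0.0004, 0], [0, 0, 0]], [0.12, [0.012, -0.0004, 0], [0, 0, 0]], [0.12, [0.012, -0.0004, 0], [0, 0, 0]], [0.12, [0.012, -0.0004, 0], [0, 0, 0]], [0.12, [0.012, -0.0004, 0], [0, 0, 0]], [0.12, [0.012, -0.0004, 0], [0, 0, 0]], [0.12, [0.012, -0.0004, 0], [0, 0, 0]], [0.12, [0.012, -0.0004, 0], [0, 0, 0]], [0.12, [0.008, 0, 0], [0, 0, 0]]]}}

```text
t: 6.95
eef_pos: [0.6171, 0.2108, 0.0053]
tcp_rot: [-2.082, -2.353, -0.0]
contact_force: [0.1, -0.2, 0.7]
finger_gap: 0.113
grip_force: 0.2
```

```bash
python3 -c "
from h import *
look()"
```

```text
t 6.95 bay [ 70.5 -34. ] z 5.3 yaw 0.122 tilt [ 0. -0.] F [ 0.1 -0.2  0.7]
red [284, 175] 26 bay [ -92.9 -331.5]
red [270, 208] 31 bay [  -2.1 -289.7]
red [342, 306] 47 bay [73.3 -5.6]
```

A is in at (73,-6). I back off, lift and go behind B.

{"fn": "run_rows", "kwargs": {"offsets": [[0.12, [-0.01, 0, 0], [0, 0, 0]], [0.12, [-0.015, 0, 0], [0, 0, 0]], [0.12, [-0.01, 0, -0.02], [0, 0, 0]], [0.12, [0, 0, -0.03], [0, 0, 0]], [0.12, [-0.03, -0.009, -0.01], [0, 0, 0]], [0.12, [-0.034, -0.009, 0], [0, 0, 0]], [0.12, [-0.034, -0.009, 0], [0, 0, 0]], [0.12, [-0.034, -0.009, 0], [0, 0, 0]], [0.12, [-0.034, -0.009, 0], [0, 0, 0]], [0.12, [-0.034, -0.009, 0], [0, 0, 0]], [0.12, [-0.034, -0.009, 0], [0, 0, 0]], [0.12, [-0.034, -0.009, 0], [0, 0, 0]]]}}

```text
t: 8.0
eef_pos: [0.5817, -0.1038, 0.0654]
tcp_rot: [2.084, 2.351, -0.0]
contact_force: [0.3, 0.3, 0.0]
finger_gap: 0.123
grip_force: 0.0
```

{"fn": "run_rows", "kwargs": {"offsets": [[0.12, [-0.015, 0, 0], [0, 0, 0]], [0.12, [0, 0, 0], [0, 0, 0]], [0.12, [0, 0, 0], [0, 0, 0]]]}}

```text
t: 8.25
eef_pos: [0.5842, -0.117, 0.0653]
tcp_rot: [2.086, 2.349, 0.0]
contact_force: [-0.3, 1.3, 0.2]
finger_gap: 0.119
grip_force: 0.0
```

```bash
python3 -c "
from h import *
look()"
```

```text
t 8.25 bay [  -2.1 -355.4] z 65.3 yaw 0.119 tilt [0. 0.] F [-0.3  1.3  0.2]
red [284, 175] 26 bay [ -92.9 -331.5]
red [270, 208] 32 bay [  -2.3 -289.9]
red [343, 307] 49 bay [73.  -4.2]
```

{"fn": "run_rows", "kwargs": {"offsets": [[0.12, [0, 0, 0.025], [0, 0, 0]], [0.12, [0, 0, 0.025], [0, 0, 0]], [0.12, [0, 0, 0.01], [0, 0, 0]], [0.12, [0, 0, 0], [0, 0, 0]], [0.12, [0.008, 0, 0], [0, 0, 0]], [0.12, [0.01, 0, 0], [0, 0, 0]], [0.12, [0.01, 0, 0], [0, 0, 0]], [0.12, [0.01, 0, 0], [0, 0, 0]], [0.12, [0.01, 0, 0], [0, 0, 0]], [0.12, [0.01, 0, 0], [0, 0, 0]], [0.12, [0.01, 0, 0], [0, 0, 0]], [0.12, [0.01, 0, 0], [0, 0, 0]]]}}

```text
t: 9.3
eef_pos: [0.575, -0.0366, 0.0055]
tcp_rot: [2.082, 2.352, 0.0]
contact_force: [-0.2, -0.5, 1.4]
finger_gap: 0.122
grip_force: 0.7
```

```bash
python3 -c "
from h import *
look()"
```

```text
t 9.3 bay [  -1.4 -274.5] z 5.5 yaw 0.122 tilt [-0.  0.] F [-0.2 -0.5  1.4]
red [284, 218] 33 bay [  -2.7 -245.6]
red [343, 306] 50 bay [72.8 -4.3]
```

{"fn": "run_rows", "kwargs": {"offsets": [[0.12, [0.01, 0, 0], [0, 0, 0]], [0.12, [0.011, 0, 0], [0, 0, 0]], [0.12, [0.011, 0, 0], [0, 0, 0]], [0.12, [0.011, 0, 0], [0, 0, 0]], [0.12, [0.011, 0, 0], [0, 0, 0]], [0.12, [0.011, 0, 0], [0, 0, 0]], [0.12, [0.011, 0, 0], [0, 0, 0]], [0.12, [0.011, 0, 0], [0, 0, 0]], [0.12, [0.011, 0, 0], [0, 0, 0]], [0.12, [0.011, 0, 0], [0, 0, 0]], [0.12, [0.011, 0, 0], [0, 0, 0]], [0.12, [0.008, 0, 0], [0, 0, 0]]]}}

```text
t: 10.35
eef_pos: [0.5593, 0.0907, 0.0053]
tcp_rot: [-2.082, -2.353, 0.0]
contact_force: [0.3, -1.1, -0.2]
finger_gap: 0.123
grip_force: 0.2
```

```bash
python3 -c "
from h import *
look()"
```

```text
t 10.35 bay [  -1.5 -146.2] z 5.3 yaw 0.122 tilt [ 0. -0.] F [ 0.3 -1.1 -0.2]
red [284, 175] 19 bay [ -92.  -332.6]
red [325, 250] 37 bay [  -2.5 -117.4]
red [343, 306] 50 bay [72.8 -4.3]
```

{"fn": "run_rows", "kwargs": {"offsets": [[0.12, [0.01, 0, 0], [0, 0, 0]], [0.12, [0.01, 0, 0], [0, 0, 0]], [0.12, [0.01, 0, 0], [0, 0, 0]], [0.12, [0.01, 0, 0], [0, 0, 0]], [0.12, [0.01, 0, 0], [0, 0, 0]], [0.12, [0.01, 0, 0], [0, 0, 0]], [0.12, [0.01, 0, 0], [0, 0, 0]], [0.12, [0.01, 0, 0], [0, 0, 0]], [0.12, [0.01, 0, 0], [0, 0, 0]], [0.12, [0.01, 0, 0], [0, 0, 0]], [0.12, [0.008, 0, 0], [0, 0, 0]], [0.12, [0.004, 0, 0], [0, 0, 0]]]}}

```text
t: 11.4
eef_pos: [0.5458, 0.2018, 0.0053]
tcp_rot: [2.081, 2.353, 0.0]
contact_force: [-0.5, 1.0, -0.0]
finger_gap: 0.118
grip_force: 0.1
```

```bash
python3 -c "
from h import *
look()"
```

```text
t 11.4 bay [ -1.4 -34.3] z 5.3 yaw 0.122 tilt [0. 0.] F [-0.5  1.  -0. ]
red [284, 175] 27 bay [ -93.1 -331.7]
red [365, 281] 41 bay [-2.  -5.4]
red [343, 307] 49 bay [73.  -4.2]
```

{"fn": "run_rows", "kwargs": {"offsets": [[0.12, [-0.01, 0, 0], [0, 0, 0]], [0.12, [-0.015, 0, 0], [0, 0, 0]], [0.12, [-0.01, 0, -0.02], [0, 0, 0]], [0.12, [0, 0, -0.03], [0, 0, 0]], [0.12, [-0.03, -0.009, -0.01], [0, 0, 0]], [0.12, [-0.036, -0.011, 0], [0, 0, 0]], [0.12, [-0.036, -0.011, 0], [0, 0, 0]], [0.12, [-0.036, -0.011, 0], [0, 0, 0]], [0.12, [-0.036, -0.011, 0], [0, 0, 0]], [0.12, [-0.036, -0.011, 0], [0, 0, 0]], [0.12, [-0.036, -0.011, 0], [0, 0, 0]], [0.12, [-0.036, -0.011, 0], [0, 0, 0]]]}}

```text
t: 12.45
eef_pos: [0.498, -0.1272, 0.0654]
tcp_rot: [2.083, 2.352, -0.0]
contact_force: [0.8, 0.2, 0.3]
finger_gap: 0.121
grip_force: 0.0
```

{"fn": "run_rows", "kwargs": {"offsets": [[0.12, [-0.036, -0.011, 0], [0, 0, 0]], [0.12, [-0.03, 0, 0], [0, 0, 0]], [0.12, [0, 0, 0], [0, 0, 0.085]], [0.12, [0, 0, 0], [0, 0, 0]], [0.12, [0, 0, 0], [0, 0, 0]]]}}

```text
t: 12.87
eef_pos: [0.4955, -0.1918, 0.0652]
tcp_rot: [-2.179, -2.262, 0.0]
contact_force: [0.5, 0.7, 0.4]
finger_gap: 0.123
grip_force: 0.0
```

```bash
python3 -c "
from h import *
look()"
```

```text
t 12.87 bay [ -99.3 -418.9] z 65.2 yaw 0.037 tilt [ 0.    -0.001] F [0.5 0.7 0.4]
red [284, 175] 27 bay [ -93.1 -331.7]
red [365, 281] 40 bay [-2.2 -5.3]
red [343, 307] 49 bay [73.  -4.2]
```

{"fn": "run_rows", "kwargs": {"offsets": [[0.12, [0.03, -0.001, 0], [0, 0, 0]], [0.12, [0, 0, 0.025], [0, 0, 0]], [0.12, [0, 0, 0.025], [0, 0, 0]], [0.12, [0, 0, 0.01], [0, 0, 0]], [0.12, [0, 0, 0], [0, 0, 0]], [0.12, [0.01, 0, 0], [0, 0, 0]], [0.12, [0.01, 0, 0], [0, 0, 0]], [0.12, [0.01, 0, 0], [0, 0, 0]], [0.12, [0.01, 0, 0], [0, 0, 0]], [0.12, [0.01, 0, 0], [0, 0, 0]], [0.12, [0.01, 0, 0], [0, 0, 0]], [0.12, [0.01, 0, 0], [0, 0, 0]]]}}

```text
t: 13.92
eef_pos: [0.4916, -0.0904, 0.0056]
tcp_rot: [2.18, 2.262, 0.0]
contact_force: [0.2, -2.0, 1.5]
finger_gap: 0.119
grip_force: 0.9
```

```bash
python3 -c "
from h import *
look()"
```

```text
t 13.92 bay [ -90.7 -317.7] z 5.6 yaw 0.037 tilt [-0.     0.001] F [ 0.2 -2.   1.5]
red [295, 186] 30 bay [ -86.9 -289.6]
red [365, 281] 39 bay [-2.3 -5.2]
red [343, 306] 50 bay [72.8 -4.3]
```

{"fn": "run_rows", "kwargs": {"offsets": [[0.12, [0.01, 0, 0], [0, 0, 0]], [0.12, [0.012, 0, 0], [0, 0, 0]], [0.12, [0.012, 0, 0], [0, 0, 0]], [0.12, [0.012, 0, 0], [0, 0, 0]], [0.12, [0.012, 0, 0], [0, 0, 0]], [0.12, [0.012, 0, 0], [0, 0, 0]], [0.12, [0.012, 0, 0], [0, 0, 0]], [0.12, [0.012, 0, 0], [0, 0, 0]], [0.12, [0.012, 0, 0], [0, 0, 0]], [0.12, [0.012, 0, 0], [0, 0, 0]], [0.12, [0.012, 0, 0], [0, 0, 0]], [0.12, [0.012, 0, 0], [0, 0, 0]]]}}

```text
t: 14.97
eef_pos: [0.4862, 0.0516, 0.0053]
tcp_rot: [-2.18, -2.262, 0.0]
contact_force: [0.1, -1.2, 0.1]
finger_gap: 0.118
grip_force: 0.3
```

```bash
python3 -c "
from h import *
look()"
```

```text
t 14.97 bay [ -78.8 -176.1] z 5.3 yaw 0.037 tilt [ 0. -0.] F [ 0.1 -1.2  0.1]
red [336, 221] 33 bay [ -74.9 -147.8]
red [365, 281] 39 bay [-2.3 -5.2]
red [343, 307] 49 bay [73.  -4.2]
```

{"fn": "run_rows", "kwargs": {"offsets": [[0.12, [0.012, 0, 0], [0, 0, 0]], [0.12, [0.012, 0, 0], [0, 0, 0]], [0.12, [0.012, 0, 0], [0, 0, 0]], [0.12, [0.012, 0, 0], [0, 0, 0]], [0.12, [0.012, 0, 0], [0, 0, 0]], [0.12, [0.012, 0, 0], [0, 0, 0]], [0.12, [0.012, 0, 0], [0, 0, 0]], [0.12, [0.012, 0, 0], [0, 0, 0]], [0.12, [0.012, 0, 0], [0, 0, 0]], [0.12, [0.012, 0, 0], [0, 0, 0]], [0.12, [0.012, 0, 0], [0, 0, 0]], [0.12, [0.007, 0, 0], [0, 0, 0]]]}}

```text
t: 16.02
eef_pos: [0.4812, 0.1909, 0.0053]
tcp_rot: [2.18, 2.262, 0.0]
contact_force: [0.3, -0.3, 0.1]
finger_gap: 0.114
grip_force: 0.2
```

{"fn": "run_rows", "kwargs": {"offsets": [[0.12, [0, 0, 0], [0, 0, 0]], [0.12, [-0.01, 0, 0], [0, 0, 0]], [0.12, [-0.015, 0, 0], [0, 0, 0]], [0.12, [-0.02, 0, 0], [0, 0, 0]], [0.12, [-0.02, 0, -0.02], [0, 0, 0]], [0.12, [-0.02, 0, -0.03], [0, 0, 0]], [0.12, [-0.03, 0, -0.03], [0, 0, 0]], [0.12, [-0.03, 0, -0.03], [0, 0, 0]], [0.12, [-0.03, 0, -0.03], [0, 0, 0]], [0.12, [0, 0, -0.02], [0, 0, 0]], [0.12, [0, 0, 0], [0, 0, 0]], [0.12, [0, 0, 0], [0, 0, 0]]]}}

```text
t: 17.02
eef_pos: [0.4878, 0.0147, 0.1645]
tcp_rot: [2.181, 2.259, 0.002]
contact_force: [0.8, -0.1, -0.9]
finger_gap: 0.119
grip_force: 0.0
```

Run:
```python
from h import *
s=look(); cv2.imwrite("pics/f1.png",s["frame"][:,:,::-1])
cv2.imwrite("pics/f2.png",cv2.resize(s["frame"][220:350,290:440],None,fx=4,fy=4,interpolation=2)[:,:,::-1])
```

```text
t 17.02 bay [ -81.8 -213. ] z 164.5 yaw 0.035 tilt [-0.     0.002] F [ 0.8 -0.1 -0.9]
red [381, 261] 39 bay [-62.5  -7.8]
red [365, 281] 40 bay [-2.2 -5.3]
red [343, 307] 49 bay [73.  -4.2]
```

View pics/f1.png

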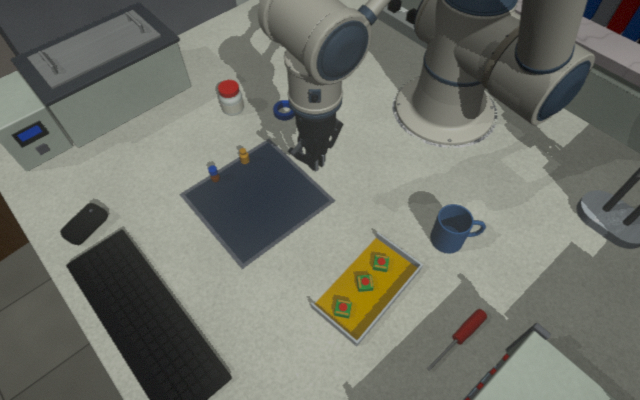

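View pics/f2.png

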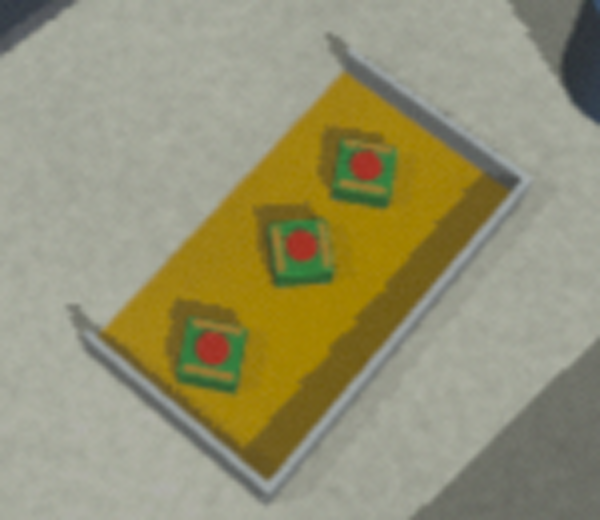

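The pictures show all three modules flat and well inside the bay, at (381,261), (365,281) and (343,307). The bystanders look unmoved and the arm is clear.

```bash
python3 -c "
from rig import arm
print(arm.hand_in())"
```

```text
the job is handed in; nothing more can be done
None
```

All three modules were swept flat and wholly inside the yellow bay in about 17 s, no bystander appears moved in the final picture, and the job is handed in.

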